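# Bring a sweet tin to the code reader

### The job

Push the plum-coloured sweet tin up the ramp until it drops into the turntable of the checking station; then turn it there by its edge with a fingertip until its cream label squarely faces the code reader. Keep the tin upright, let go of it, and leave the other things on the bench where they are.

Things in the scene. Friction and masses are not known exactly. Their poses are not given: they have to be found in the camera images.
- tin_mid (a point): Centre (30 mm above the underside) of the loose plum tin with a paler plum lid: upright cylinder, 100 mm across, 60 mm high, flat top, about 0.4 kg, too wide to grasp. Starts on the bench off the ramp's foot. z is up; x points from its axis to its label's middle. Seated in the turntable, a fingertip pressed (5 to 20 N) on its top near the edge and moved in an arc turns both, with slight slip.
- tin_label (a point): Middle of the cream paper label on the tin's side, 50 mm from its axis and 30 mm up. The label spans about 65 degrees of the side; an 18 mm wide cream seal strip runs from it up over the lid's edge and 34 mm inward along the flat top, so that the label's direction shows from above.
- disc_centre (a point): Centre of the grey turntable's recess floor (black rubber mat), 8 mm above the bench; fixed axes: x level to the code reader, y level to the ramp, z up. Recess 108 mm across; its rim is 3.5 mm high, 8 mm wide (124 mm outside). A tin standing in it has its top 68 mm above the bench and 4 mm play all round. Turns endlessly either way with slight friction (about 0.01 N m), stays where left.
- ramp_crest (a point): Middle of the top edge of the yellow plastic ramp, 66 mm from the turntable's axis, 11.5 mm above the bench, level with the turntable's rim; axes as disc_centre. The ramp is a plane 170 mm wide without side walls, falling at 7 degrees along y to its foot on the bench 90 mm farther out. It leads on to the checking station's white base plate (220 x 140 mm, 4 mm thick), and is slick.
- reader (a point): Centre of the red window of the code reader, 100 mm from the turntable's axis, 39 mm above the bench; the reader is a fixed black block at the station's front, 36 mm deep (away from the tin), 52 mm wide, its top 62 mm above the bench. Axes as disc_centre.
- blue_tin_mid (a point): Bystander: blue tin of the same size with a cream label, its centre (30 mm up). Not the one wanted.
- bowl: Bystander: white bowl, 100 mm across, 45 mm high; origin under its centre.
- cup: Bystander: white cup, 76 mm across, 80 mm high; origin under its centre.
- jar: Bystander: amber jar, 72 mm across, 110 mm high; origin under its centre.
- can: Bystander: red can with a paper label, 66 mm across, 90 mm high; origin under its centre.
- scoop: Bystander: steel spoon, 200 mm long, lying on the bench.
- sweet: Bystander: dark cone-shaped sweet, 26 mm across, 29 mm high; origin under its centre.
Not all that is in view belongs to the job. Leave any purple or turquoise look-alike of the part that bears tin_mid alone.

How it is judged:
By the outcome, as a careful person would: the job done as asked, in the order asked, and still so for the second after the job is handed in, with the robot touching nothing.
It also fails if it takes over 72 s, if anything falls off the work surface, if the arm or the gripper's body presses on something with over 40 N, if the wrist force passes 120 N, or if a joint passes its speed limit or range.

### The arm

A 6-joint arm with a two-finger parallel gripper is mounted at the origin on the work surface. World frame = base frame: x ahead of the robot, y to its left, z up, the work surface at z = 0. Lengths are in m, angles in rad, forces in N, time in s.
With the tool pointing down it reaches from about 0.275 to 0.85 m from the base axis. Payload 19 kg.
Tool frame: the origin (TCP) lies on the mounting face of the last link; the fingertips stand 173 mm ahead of it and the grasp point (between the pads) lies 155 mm ahead of it; z points along the fingers, y is the line along which they close (so a half turn about z gives the same grasp; the last joint's range is limited). The gripper opens to 85 mm and grips with 20 to 120 N. Pads are 22 mm wide; open, the fingers measure 114 mm over their backs; the gripper's body (76 mm by 85 mm) begins 54 mm behind the grasp point. The pads swing forward as they close: fully open they stand 13 mm farther back than shut.
Start: joints at [1.155, 0.15, 1.437, -0, 1.554, -0.134], TCP at [0.16, 0.552, 0.405] pointing down, gripper open.
Joint ranges: [-2.8, 2.8], [-0.68, 2.1], [0.12, 2.68], [-1.39, 4.53], [0.16, 2.79], [-2.81, 2.81]. Speed limits (rad/s): [1.89, 1.89, 2.22, 3.01, 3.01, 3.01].

### API

Orientations are given as a unit quaternion [w, x, y, z].
In Python, from station import move_pose, move_straight, move_joints, move_gripper, pause, inverse_kinematics, grab_frame, get_calibration, IKError, hand_in, get_t, get_joints, get_dq, get_joint_torque, get_ee_pos, get_ee_rot, get_ft_force, get_moment, get_width, get_gripper_force gives the robot as it stands. Calls block until the motion is done:
- move_pose(position, orientation): joint-space move of the TCP to a pose.
- move_straight(position, rot=None, vel=0.15): straight line of the TCP; rot=None keeps the orientation; vel is the mean speed in m/s.
- move_joints(angles): joint-space move.
- move_gripper(opening, newtons=None): opening from 0.0 (shut) to 1.0 (fully open); newtons is the grip in N (None keeps the last); returns when the fingers have stopped.
- pause(seconds).
- inverse_kinematics(position, orientation): joint angles nearest the present ones, or None.
- grab_frame(name): name is "scene" or "side" or "wrist"; returns the picture (400x640x3 uint8, blue, green, red); there is no depth.
- get_calibration(name): a dict with "vfov" (degrees; the focal length in pixels is half the picture's height over the tangent of half this angle, whatever the lens; pixels are square), "cx", "cy" (the principal point, pixels), "rvec" (rotation vector, rad) and "tvec" (3), from world to camera coordinates, as OpenCV has them. Camera axes: x right, y down, z forward; pixel columns grow to the right and rows downward; lengths in m; the calibration is good to about 2 mm. The wrist camera is an equidistant fisheye: a pixel r from the principal point sees the ray r / f radians off the axis. A picture is of the moment at which its call begins: read the wrist's pose just before it. get_calibration takes no time and is no camera call; for the wrist camera it gives the pose at the moment of the call.
A pose or a line that the arm cannot do raises IKError and nothing moves.
- hand_in(): hands the job in; it is judged then, once.
Readings, each from a call of its own:
- get_t(): time.
- get_joints(): joint angles.
- get_dq(): joint speeds.
- get_joint_torque(): joint torques, N m.
- get_ee_pos(): TCP position.
- get_ee_rot(): TCP orientation.
- get_ft_force(): force on the tool from outside, world axes, zero at the start.
- get_moment(): the same for the moment, N m.
- get_width(): opening from 0.0 (shut) to 1.0 (fully open).
- get_gripper_force(): force on a finger pad.
Only numpy, scipy, OpenCV 4.12 (cv2) and the standard library are available. Lean on these libraries where they do the work, as an engineer would, in place of code of your own. Each camera call takes 0.05 s, during which the arm holds its last target. There are 200 camera calls.

## Working session

There is one attempt and no reset: what is moved stays moved. The work goes in short steps, each a Python script; the robot and the scene stay as the last script left them, time stands still between calls to the robot, and variables do not carry over. Pictures are saved under pics/ and viewed, at most 10 in all, crops included, and the job is handed in when it is done.

```bash
ls; mkdir -p pics; python3 - <<'E'
from station import *
import cv2,numpy as np
for n in("scene","side","wrist"):
    c=get_calibration(n);print(n,c)
    cv2.imwrite(f"pics/{n}0.png",grab_frame(n))
a=[cv2.imread(f"pics/{n}0.png") for n in("scene","side")]
print(get_t(),get_ee_pos(),get_ee_rot())
E
```

```text
pics
scene {'vfov': 46.17092241085996, 'cx': 313.5210514791761, 'cy': 198.94159143982375, 'rvec': array([ 1.97349011,  1.03612579, -0.52128384]), 'tvec': array([-0.28502151, -0.2500034 ,  1.88418403])}
side {'vfov': 52.8452683437391, 'cx': 323.2299073658804, 'cy': 203.43605065496487, 'rvec': array([ 2.32877081, -0.57157872,  0.22020386]), 'tvec': array([-0.50391622,  0.19837312,  1.13169874])}
wrist {'vfov': 65.70646984690485, 'cx': 316.41623841512336, 'cy': 203.77931743654693, 'rvec': array([-2.31609054, -1.73680006, -0.25634384]), 'tvec': array([-0.57434805, -0.03522546,  0.37877551])}
0.15 [0.15991533 0.55228849 0.40422165] [-1.37262722e-04  1.40428091e-01  9.90090757e-01 -4.74832927e-04]
```

View pics/scene0.png

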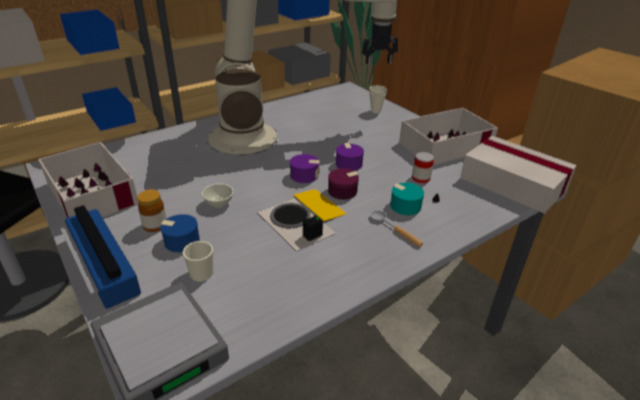

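View pics/side0.png

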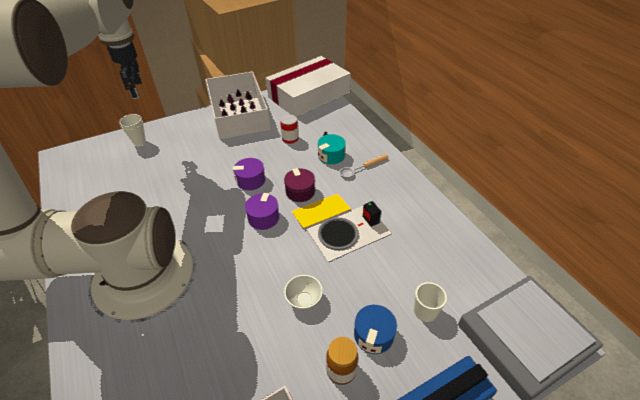

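View pics/wrist0.png

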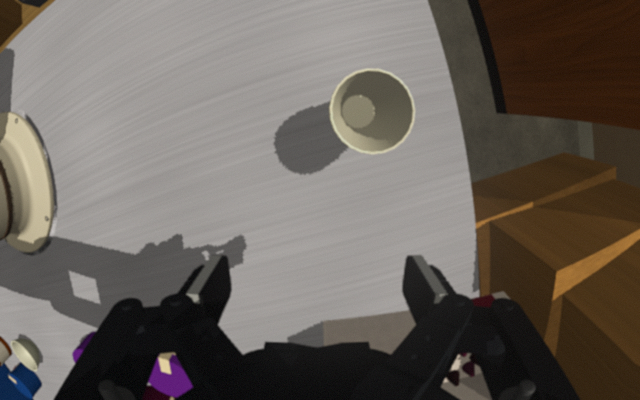

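Both fixed views show the plum tin (scene 343,184; side 300,184), between two purple look-alikes and the turquoise tin. The yellow ramp is at side (322,210), the mat at (338,233) and the reader at (372,213). I'll locate these roughly, then look from above with the wrist camera.

```bash
cat > h.py <<'E'
from station import *
import cv2,numpy as np
def ray(n,uv,c=None):
    c=c or get_calibration(n); f=200/np.tan(np.radians(c['vfov']/2))
    d=(np.atleast_2d(uv)-[c['cx'],c['cy']])/f
    if n=='wrist':
        r=np.linalg.norm(d,axis=1,keepdims=True); v=np.hstack([d/np.maximum(r,1e-9)*np.sin(r),np.cos(r)])
    else: v=np.hstack([d,np.ones((len(d),1))])
    R=cv2.Rodrigues(c['rvec'])[0]
    return -R.T@c['tvec'], v@R
def onz(n,uv,z,c=None):
    o,v=ray(n,uv,c); return (o+v*((z-o[2])/v[:,2])[:,None])[:,:2]
def proj(n,P,c=None):
    c=c or get_calibration(n); f=200/np.tan(np.radians(c['vfov']/2))
    p=np.atleast_2d(P)@cv2.Rodrigues(c['rvec'])[0].T+c['tvec']
    r=np.linalg.norm(p[:,:2],axis=1,keepdims=True)
    k=np.arctan2(r[:,0],p[:,2])[:,None]/np.maximum(r,1e-9) if n=='wrist' else 1/p[:,2:]
    return p[:,:2]*k*f+[c['cx'],c['cy']]
def quat(yaw):   # tool down, tool y axis along world angle yaw
    # columns: z=(0,0,-1), y=(cos,sin,0), x=y cross z
    from scipy.spatial.transform import Rotation as R
    y=np.array([np.cos(yaw),np.sin(yaw),0]);z=np.array([0,0,-1.]);x=np.cross(y,z)
    q=R.from_matrix(np.c_[x,y,z]).as_quat();return np.r_[q[3],q[:3]]
E
python3 - <<'E'
from h import *
for n,pts in dict(side=dict(plum=(300,184,.03),p1=(250,173,.03),p2=(262,210,.03),turq=(331,149,.03),ramp=(322,210,.006),mat=(338,233,.008),reader=(368,214,.039),bowl=(303,292,.02),can=(290,129,.045),spoon=(347,173,0),seal=(296,172,.06)),
  scene=dict(plum=(343,184,.03),p1=(350,157,.03),p2=(304,168,.03),turq=(407,198,.03),ramp=(319,205,.006),mat=(291,215,.008),reader=(313,228,.039),bowl=(217,196,.02),can=(423,167,.045),spoon=(378,216,0),seal=(353,174,.06))).items():
    for k,(u,v,z) in pts.items(): print(n,k,onz(n,(u,v),z).round(3))
c=get_calibration('wrist');o,v=ray('wrist',(c['cx'],c['cy']));print(o,v,get_ee_pos(),get_ee_rot())
E
```

```text
side plum [[0.531 0.097]]
side p1 [[0.403 0.225]]
side p2 [[0.377 0.046]]
side turq [[0.709 0.209]]
side ramp [[ 0.552 -0.022]]
side mat [[ 0.551 -0.129]]
side reader [[ 0.656 -0.128]]
side bowl [[ 0.367 -0.271]]
side can [[0.619 0.37 ]]
side spoon [[0.713 0.099]]
side seal [[0.532 0.126]]
scene plum [[0.535 0.092]]
scene p1 [[0.407 0.224]]
scene p2 [[0.379 0.042]]
scene turq [[0.712 0.211]]
scene ramp [[ 0.561 -0.024]]
scene mat [[ 0.558 -0.128]]
scene reader [[ 0.68  -0.132]]
scene bowl [[ 0.354 -0.278]]
scene can [[0.621 0.374]]
scene spoon [[0.704 0.1  ]]
scene seal [[0.541 0.127]]
[0.0880339  0.57289827 0.37241734] [[ 0.27803414 -0.08170063 -0.9570904 ]] [0.15991533 0.55228849 0.40422165] [-1.37262722e-04  1.40428091e-01  9.90090757e-01 -4.74832927e-04]
```

```bash
python3 - <<'E'
from h import *
move_pose([.60,-.01,.42],quat(np.pi/2))
import pickle
c=get_calibration('wrist');im=grab_frame('wrist');cv2.imwrite('pics/w1.png',im);pickle.dump(c,open('w1.pkl','wb'))
print(get_t(),get_joints())
E
```

```text
2.7333 [-1.43835307e-01  1.98444608e-01  1.35076075e+00  1.31902175e-04
  1.59234463e+00 -1.71550003e+00]
```

View pics/w1.png

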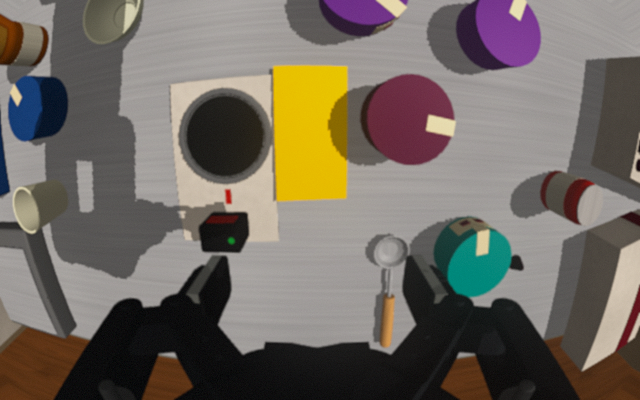

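The wrist view shows the plum tin (408,118) with its strip towards +y (440,125), the yellow ramp (310,132), the mat (225,135) and the reader (224,230). All are unobstructed.

```bash
cat >> h.py <<'E'
def circ(P):
    from scipy.optimize import least_squares
    m=P.mean(0);r=least_squares(lambda q:np.hypot(*(P-q[:2]).T)-q[2],[*m,.05],loss='soft_l1',f_scale=.001).x
    return r
def big(m):
    cs=cv2.findContours(m.astype(np.uint8),0,1)[0];return max(cs,key=cv2.contourArea)
def tin(im,c,z,guess,n='wrist'):
    """lid centre & strip direction; z = top height, guess = xy"""
    u,v=np.mgrid[0:640,0:400];uv=np.c_[u.ravel(),v.ravel()]
    X=onz(n,uv,z,c);near=(np.hypot(*(X-guess).T)<.075).reshape(640,400).T
    h=cv2.cvtColor(im,cv2.COLOR_BGR2HSV).astype(int)
    pl=near&((h[...,0]>155)|(h[...,0]<5))&(h[...,1]>70)&(h[...,2]>72)
    cr=near&(h[...,0]>8)&(h[...,0]<35)&(h[...,2]>150)&(h[...,1]>25)&(h[...,1]<150)
    k=cv2.morphologyEx(pl.astype(np.uint8),cv2.MORPH_OPEN,np.ones((3,3)))
    hull=cv2.convexHull(big(k))[:,0]; q=circ(onz(n,hull,z,c))
    vv,uu=np.nonzero(cr); S=onz(n,np.c_[uu,vv],z,c); d=np.hypot(*(S-q[:2]).T); S=S[(d<.049)&(d>.012)]
    w=S.mean(0)-q[:2] if len(S) else np.array([np.nan]*2)
    return q,np.degrees(np.arctan2(w[1],w[0])),len(S),k
E
python3 - <<'E'
from h import *
import pickle
c=pickle.load(open('w1.pkl','rb'));im=cv2.imread('pics/w1.png');h=cv2.cvtColor(im,cv2.COLOR_BGR2HSV)
print('hsv lid,side?,strip,mat',h[118,400],h[160,385],h[75,395],h[125,440],h[135,225],h[220,222],h[197,228])
q,a,n,k=tin(im,c,.06,(.533,.095));print('tin',q,a,n)
y=cv2.inRange(h,(20,150,120),(35,255,255));b=big(y)
r=cv2.approxPolyDP(b,6,True)[:,0];print(r,onz('wrist',r,.006,c).round(4))
for z in(0,.0115):
    print(z,onz('wrist',r,z,c).round(4).tolist())
m=(h[...,2]<60);m[:,:170]=0;m[:75]=0;m[185:]=0;m[:,275:]=0
print('mat',circ(onz('wrist',big(m)[:,0],.0095,c)))
vv,uu=np.nonzero(cv2.inRange(h[205:228],(0,120,70),(8,255,255)));print('win?',onz('wrist',(uu.mean()+0,vv.mean()+205),.045,c),len(uu))
w=cv2.inRange(h,(0,0,120),(30,60,255))
vv,uu=np.nonzero(cv2.inRange(h[185:205,215:240],(0,120,100),(8,255,255)));print('mark',onz('wrist',(uu.mean()+215,vv.mean()+185),.004,c))
pl=onz('wrist',[(171,85),(272,75),(279,240),(184,238)],.004,c);print('plate',pl)
E
```

```text
hsv lid,side?,strip,mat [171 154 106] [ 15  23 109] [  3  19 151] [ 24  61 230] [ 8 32 32] [  1 199  78] [  2 241 177]
tin [0.52953402 0.09401111 0.04995814] 82.47807040841518 434
[[345  66]
 [273  67]
 [277 200]
 [345 197]] [[ 0.4668  0.0257]
 [ 0.4673 -0.0617]
 [ 0.6359 -0.0601]
 [ 0.632   0.0275]]
0 [[0.4659, 0.0262], [0.4664, -0.0625], [0.6376, -0.0609], [0.6337, 0.0281]]
0.0115 [[0.4676, 0.0252], [0.4681, -0.0609], [0.6343, -0.0594], [0.6305, 0.027]]
mat [ 0.55104641 -0.12602619  0.05051504]
win? [[0.64475149 0.04856959]] 223
mark [[ 0.6310912  -0.12623395]]
plate [[ 0.47898253 -0.19916441]
 [ 0.47712451 -0.06323064]
 [ 0.69292554 -0.0600425 ]
 [ 0.69277303 -0.19977359]]
```

```bash
python3 - <<'E'
from h import *
D=np.array([.551,-.126]);T=np.array([.5295,.094]);u=(D-T)/np.linalg.norm(D-T)
yaw=np.arctan2(u[1],u[0])+np.pi/2;q=quat(yaw)
s=T-u*.092
j=inverse_kinematics([*s,.30],q);print(yaw,j)
move_gripper(.6)
move_pose([*s,.30],q);move_straight([*s,.192],vel=.15);print('dn',get_ft_force(),get_width())
for d in(.10,.07,.060,.056):
    move_straight([*(D-u*d),.192],vel=.05);print(d,get_t(),get_ft_force().round(2))
cv2.imwrite('pics/s2.png',grab_frame('side'))
c=get_calibration('wrist');im=grab_frame('wrist');cv2.imwrite('pics/w2.png',im)
import pickle;pickle.dump(c,open('w2.pkl','wb'))
r=tin(im,c,.068,D);print(r[:3])
cv2.imwrite('pics/c2.png',np.hstack([cv2.resize(cv2.imread('pics/s2.png')[150:290,240:440],None,fx=2,fy=2),cv2.resize(im,(400,280))]))
E
```

```text
0.09741792480399658 [ 2.03010481e-01  1.62314160e-01  1.63914594e+00 -4.44089210e-16
  1.34013256e+00  1.05592556e-01]
dn [-0.82014134  0.18753313  0.41495711] 0.6041331007977591
0.1 10.1083 [0.81 2.01 1.6 ]
0.07 10.8583 [0.31 0.56 0.04]
0.06 11.2083 [ 0.09 -0.16 -0.56]
0.056 11.4583 [-0.03  0.79 -0.27]Traceback (most recent call last):
  File "<stdin>", line 13, in <module>
  File "h.py", line 38, in tin
    hull=cv2.convexHull(big(k))[:,0]; q=circ(onz(n,hull,z,c))
                        ~~~^^^
  File "h.py", line 29, in big
    cs=cv2.findContours(m.astype(np.uint8),0,1)[0];return max(cs,key=cv2.contourArea)
                                                          ~~~^^^^^^^^^^^^^^^^^^^^^^^^
ValueError: max() iterable argument is empty
```

```bash
python3 - <<'E'
from h import *
im=cv2.imread('pics/w2.png')
cv2.imwrite('pics/c2.png',np.hstack([cv2.resize(cv2.imread('pics/s2.png')[150:290,240:440],None,fx=2,fy=2),cv2.resize(im,(400,280))]))
E
```

```text
(no output)
```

View pics/c2.png

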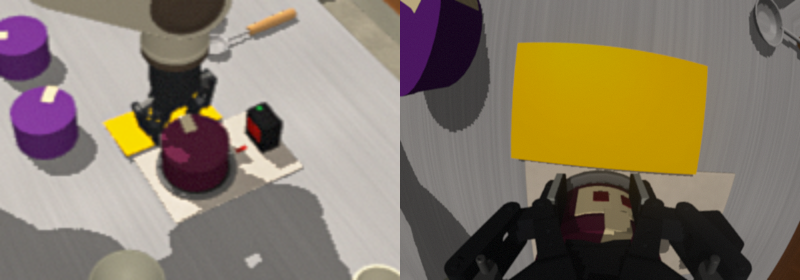

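The tin appears to stand in the recess with its strip towards the ramp. I'll back off, shut the gripper and look from above.

```bash
python3 - <<'E'
from h import *
D=np.array([.551,-.126]);p=get_ee_pos()
move_straight([p[0]-.005,p[1]+.05,p[2]],vel=.12);move_straight([p[0]-.005,p[1]+.05,.33],vel=.25)
move_pose([.62,-.12,.36],quat(np.pi/2));move_gripper(0)
c=get_calibration('wrist');im=grab_frame('wrist');cv2.imwrite('pics/w3.png',im)
import pickle;pickle.dump(c,open('w3.pkl','wb'))
r=tin(im,c,.068,D);print(r[:3],get_t(),get_joints(),get_ft_force())
h=cv2.cvtColor(im,cv2.COLOR_BGR2HSV)
y=cv2.inRange(h,(20,150,120),(35,255,255));print(onz('wrist',cv2.approxPolyDP(big(y),6,True)[:,0],.006,c))
E
```

```text
(array([ 0.55021827, -0.12486057,  0.04997644]), np.float64(81.25718731701846), 833) 14.8917 [-3.13080494e-01  2.85260835e-01  1.36465567e+00 -1.37803429e-05
  1.49166173e+00 -1.88385485e+00] [-0.91459883  0.29711228  0.2245845 ]
[[ 0.46636772 -0.06013754]
 [ 0.63415193 -0.06043728]
 [ 0.63274926  0.02463277]
 [ 0.46784746  0.02419064]]
```

View pics/w3.png

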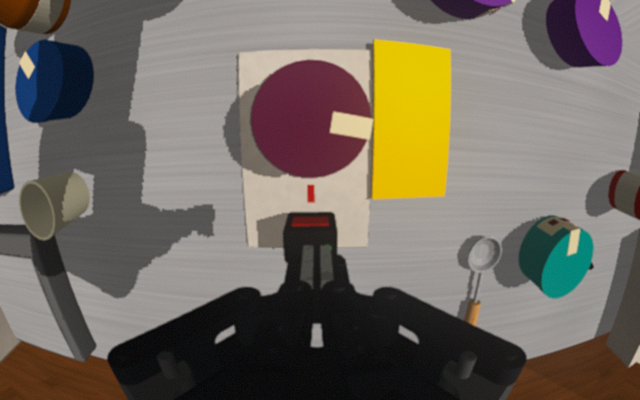

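The tin is seated: its centre is (0.550,-0.125), the lid radius fits at 68 mm height, and the strip points to 81°. Next I press near the edge and sweep about -81°, with the tool turning along with the tin.

```bash
cat >> h.py <<'E'
D=np.array([.5508,-.1255])
def turn(th0,dth,yaw0,r=.036,F=10,step=6):
    """press at angle th0 (deg) and sweep dth (deg), tool yawing along"""
    at=lambda t:D+r*np.array([np.cos(np.radians(t)),np.sin(np.radians(t))])
    b=get_ft_force()[2]
    move_pose([*at(th0),.28],quat(np.radians(yaw0)));b=get_ft_force()[2]
    z=.246;move_straight([*at(th0),z],vel=.1)
    fz=lambda:get_ft_force()[2]-b
    while fz()<F-3 and z>.234:
        z-=.0007;move_straight([*at(th0),z],vel=.02)
    print('contact z',z,fz())
    n=int(np.ceil(abs(dth)/step));log=[]
    for i in range(1,n+1):
        t=dth*i/n;f=fz();z+=np.clip((f-F)*.00004,-.0005,.0005)
        move_straight([*at(th0+t),z],quat(np.radians(yaw0+t)),vel=.03);log.append(round(f,1))
    print('F',log,'z',z,get_t())
    move_straight([*at(th0+dth),.28],vel=.15)
def look(name):
    move_pose([.62,-.12,.36],quat(np.pi/2))
    c=get_calibration('wrist');im=grab_frame('wrist');cv2.imwrite(f'pics/{name}.png',im)
    r=tin(im,c,.068,D);print(r[:3],get_t());return r
E
python3 - <<'E'
from h import *
turn(160,-70,90);look('w4')
E
```

```text
contact z 0.24039999999999995 13.651051023202504
F [np.float64(13.7), np.float64(9.5), np.float64(9.5), np.float64(9.8), np.float64(10.0), np.float64(9.4), np.float64(8.8), np.float64(9.5), np.float64(10.9), np.float64(9.6), np.float64(10.6), np.float64(9.9)] z 0.2404393111472885 21.2667
(array([ 0.55293231, -0.12473985,  0.05008539]), np.float64(14.139619617997994), 812) 22.9083
```

```bash
python3 - <<'E'
from h import *
turn(100,-14.5,90);look('w5')
im=cv2.imread('pics/w5.png');c=get_calibration('wrist')
h=cv2.cvtColor(im,cv2.COLOR_BGR2HSV)
m=cv2.inRange(h,(15,35,170),(30,130,255));m[:60]=0;m[200:]=0;m[:,:230]=0;m[:,400:]=0
# strip long-axis direction from subset on lid
vv,uu=np.nonzero(m);S=onz('wrist',np.c_[uu,vv],.068,c);S=S[np.hypot(*(S-D).T)<.047]
R,s,a=cv2.minAreaRect((S*1000).astype(np.float32));print('rect',R,s,a,len(S))
vx=cv2.fitLine((S*1000).astype(np.float32),cv2.DIST_L2,0,.01,.01).ravel();print('line deg',np.degrees(np.arctan2(vx[1],vx[0])),vx)
# mark, plate axis
k=cv2.inRange(h,(0,120,100),(8,255,255));k[:178]=0;k[206:]=0;vv,uu=np.nonzero(k[:,290:335]);print('mark',onz('wrist',(uu.mean()+290,vv.mean()),.004,c))
k=cv2.inRange(h,(0,120,60),(8,255,255));k[:207]=0;k[235:]=0;vv,uu=np.nonzero(k[:,280:345]);print('window',onz('wrist',(uu.mean()+280,vv.mean()),.045,c))
cv2.imwrite('pics/c5.png',cv2.resize(im[40:260,210:430],None,fx=2.7,fy=2.7))
E
```

```text
contact z 0.24039999999999995 11.81581151327878
F [np.float64(11.8), np.float64(11.1), np.float64(11.0)] z 0.24055437762610823 26.6833
(array([ 0.55360933, -0.1252151 ,  0.05012608]), np.float64(-0.5289049262006994), 817) 27.6583
rect (583.71044921875, -124.96549987792969) (17.018600463867188, 26.51390838623047) 89.6275634765625 668
line deg -0.03817374 [ 9.9999976e-01 -6.6625734e-04  5.8368311e+02 -1.2499510e+02]
mark [[ 0.63046863 -0.12585538]]
window [[ 0.64796142 -0.12573538]]
```

View pics/c5.png

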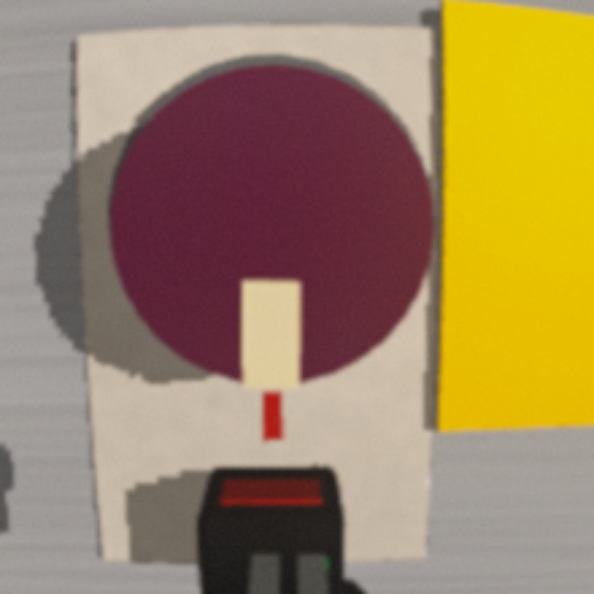

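The strip points straight at the red mark and reader window, within about 1°. The tin is seated and upright, and the arm is clear of it.

```bash
python3 -c "
from station import *
print(hand_in(),get_t())"
```

```text
the job is handed in; nothing more can be done
the job is handed in; nothing more can be done
```

The plum tin went up the ramp into the turntable and was turned until its label faced the reader to within about 1°; I released it and handed the job in at about 28 s, and no verdict came back.

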